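Lock the loupe's focus ring in the holding cradle

TASK

Take the loupe with the oblong foot and the knurled lock ring, keep it upright, and lower it (do not drop it) with its ring still loose into the oblong wooden cradle, whose fence keeps its barrel from turning. Then turn the knurled ring clockwise, seen from above, until it is tight: its lug then lines up with the rib on the eyepiece. Leave the loupe standing flat in the cradle.

Things in the scene. Friction and masses are not known exactly. Their poses are not given: they have to be found in the camera images.
- loupe: Steel loupe, upright, loose, 0.3 to 0.5 kg. Oblong foot plate 84 mm (its x) by 52 mm (its y), 8 mm thick; origin at the centre of its underside, z up. On it, concentric: barrel 36 mm in diameter up to 40 mm height, knurled ring from 40 to 60 mm, eyepiece 30 mm in diameter up to 78 mm with an upright rib on its +x side. The smooth loupe with a round foot and no ring is another one: leave it.
- ring_mid (a point): Centre of the knurled ring, on the barrel's axis 50 mm above the foot's underside: the height to grip. Ring: dark steel, 50 mm in diameter, 20 mm high; gripped across its diameter it lifts the whole loupe. A lug 3 mm high stands on its upper face, (1.2 - joint value) rad counterclockwise of the eyepiece's rib.
- lock_ring (a joint): Angle of the ring on the barrel, rad, growing clockwise seen from above: 0 loose, 1.2 tight at a hard stop; starts at 0.15 to 0.55, stays where left. Stiff (0.15 N m): on the open desk the whole loupe turns with it; in the cradle the foot first turns along by about 0.2 rad (if set down square), until the fence stops it. Turning up to 0.2 rad past tight does no harm: the fingers slip.
- cradle: Shallow oblong tray of pale wood fixed to the desk, outside 110 mm (its x) by 78 mm (its y); floor 4 mm thick; fence 5 mm thick all round, top 14 mm above the desk; inside 100 by 68 mm: 8 mm to spare round the loupe's foot laid lengthwise, either way round. Origin at the centre of its underside, on the desk.
There are look-alikes about, which are no part of the job. What is shaped like the loupe but red or yellow is not meant.

How it is judged:
By the outcome, as a careful person would: the job done as asked, in the order asked, and still so for the second after the job is handed in, with the robot touching nothing.
It also fails if it takes over 40 s, if anything falls off the work surface, if the arm or the gripper's body presses on something with over 40 N, if the wrist force passes 120 N, or if a joint passes its speed limit or range.

ROBOT

A 6-joint arm with a two-finger parallel gripper is mounted at the origin on the work surface. World frame = base frame: x ahead of the robot, y to its left, z up, the work surface at z = 0. Lengths are in m, angles in rad, forces in N, time in s.
With the tool pointing down it reaches from about 0.35 to 0.775 m from the base axis. Payload 7.3 kg.
Tool frame: the origin (TCP) lies at the centre of the arm's flange, where the gripper is bolted on; the fingertips stand 178 mm ahead of it and the grasp point (between the pads) lies 159 mm ahead of it; x points along the fingers, y is the direction in which the jaws open and shut, and the axes are right-handed (so a half turn about x gives the same grasp; the last joint's range is limited). The gripper opens to 92 mm and grips with 3 to 60 N. Pads are 19 mm wide; open, the fingers measure 130 mm over their backs; the gripper's body (75 mm by 190 mm) begins 47 mm behind the grasp point.
Start: joints at [-0.146, 0.342, 1.524, -0, 1.275, -0.146], TCP at [0.525, 0, 0.405] pointing down, gripper open.
Joint ranges: [-2.53, 2.53], [-0.77, 2.02], [0.04, 2.7], [-1, 4.14], [0.28, 2.66], [-3.11, 3.11]. Speed limits (rad/s): [2.57, 2.57, 3.14, 3.14, 3.14, 3.14].

INTERFACE

Orientations are given as [roll, pitch, yaw] about the fixed x, y, z axes, in that order (R = Rz(yaw) Ry(pitch) Rx(roll)).
In Python, from cell import readout, cams, workorder gives the robot as it stands.
- The arm moves only by the shell command python3 -m inch 'ROWS' [FORCE]. ROWS is text: rows parted by semicolons, each of 5 numbers parted by spaces: the shift along the world's x, y, z in mm, then the turn about the world's z in rad, then the opening, from 0 (shut) to 1 (fully open). A call has 1 to 8 rows; each row shifts and turns the commanded pose from where the row before left it; what a row does not reach is not made up. A row lasts 1/12 s, in which the tool goes at most 41.7 mm and 7.16 degrees, less where a joint would pass 70% of its speed; a pose out of reach is approached as far as the arm can. A call is refused whole if a number of a shift passes 41.7 or a number of a turn 0.125, either way. A call with a gripper value outside its range is refused whole. The fingers move at their own pace and stop on an object; FORCE is the grip in N (left out, the last holds). Time passes only in rows, so rows that do not move let the fingers close. It gives the time, the measured TCP pose, the force and the opening at its end, in the units of the state.
- readout.observe(): the state, without advancing time (a new reading comes with each control period).
- cams.read_camera(name): name is "scene" or "side" or "wrist"; returns a dict with "color" (480x640x3 uint8, red, green, blue), "fx", "fy", "cx", "cy" (pixels), "dist_coeffs" ([k1, k2, p1, p2, k3] as OpenCV has them; the pictures are not rectified), "world_to_cam" (4x4, takes a point from world to camera coordinates); the wrist camera has in their place "T_tool_cam" (4x4, takes a point from camera to tool coordinates, whose origin is the TCP and whose axes are the tool frame's). Camera axes: x right, y down, z forward; pixel columns grow to the right and rows downward; lengths in m; the calibration is good to about 2 mm. A picture is of the moment at which its call begins: read the wrist's pose just before it. There is no depth.
- workorder.hand_in(): hands the job in, once; it reports no verdict.
The state is a dict: "time": time; "qpos": joint angles; "qvel": joint speeds; "joint_efforts": joint torques, N m; "tool_pos": TCP position; "tool_rot": TCP orientation; "contact_force": force on the tool from outside, world axes, zero at the start; "torque": the same for the moment, N m; "opening": finger opening in m.
Only numpy, scipy, OpenCV 4.12 (cv2) and the standard library are available. Lean on these libraries where they do the work, as an engineer would, in place of code of your own. Each camera call takes 0.05 s, during which the arm holds its last target.

## Working session

There is one attempt and no reset: what is moved stays moved. The work goes in short steps, Python scripts to look and compute and a shell command to move; the robot and the scene stay as the last step left them, time stands still between calls to the robot, and variables do not carry over. Pictures are saved under pics/ and viewed, and the job is handed in when it is done.

```bash
ls; mkdir -p pics; python3 - <<'E'
from cell import readout, cams
import cv2,numpy as np
print(readout.observe())
for n in ("scene","side","wrist"):
    c=cams.read_camera(n); cv2.imwrite(f"pics/{n}0.png",c["color"][:,:,::-1])
    print(n,{k:(np.round(v,4).tolist() if not np.isscalar(v) else v) for k,v in c.items() if k!="color"})
E
```

```text
pics
{'time': 0.0, 'qpos': array([-1.46004008e-01,  3.42732500e-01,  1.52496357e+00, -5.50688106e-07,
        1.27542628e+00, -1.45988917e-01]), 'qvel': array([ 0.00068718, -0.00131475, -0.000295  , -0.00033199, -0.00123395,
        0.00185685]), 'joint_efforts': array([ 7.61924657e-04, -4.31245601e+01, -2.44219762e+01,  7.17750052e-02,
        5.59406646e-02, -1.04314388e-04]), 'tool_pos': array([5.24878189e-01, 3.79922135e-05, 4.04058342e-01]), 'tool_rot': array([-1.716441  ,  1.56926662,  2.99593305]), 'contact_force': array([-1.17532289,  0.4979908 ,  0.27518392]), 'torque': array([-0.04245674, -0.0036659 ,  0.00508516]), 'opening': 0.09171414984882138}
scene {'fx': 452.29955978971265, 'fy': 452.29955978971265, 'cx': 315.4317811782769, 'cy': 230.8478727277252, 'dist_coeffs': [0.0334, 0.0, 0.0, 0.0, 0.0], 'world_to_cam': [[0.22, 0.9754, -0.0151, -0.1612], [0.8355, -0.1964, -0.5132, -0.3618], [-0.5035, 0.1003, -0.8581, 1.1652], [0.0, 0.0, 0.0, 1.0]]}
side {'fx': 450.77880496827095, 'fy': 450.77880496827095, 'cx': 321.30747705122764, 'cy': 234.49817798581327, 'dist_coeffs': [-0.0167, 0.0, 0.0, 0.0, 0.0], 'world_to_cam': [[-0.9314, -0.3637, 0.0158, 0.4577], [-0.2751, 0.6749, -0.6847, 0.1154], [0.2383, -0.6421, -0.7287, 0.7201], [0.0, 0.0, 0.0, 1.0]]}
wrist {'fx': 392.0921172282242, 'fy': 392.0921172282242, 'cx': 318.63593136870924, 'cy': 239.54672719329406, 'dist_coeffs': [-0.0719, 0.0, 0.0, 0.0, 0.0], 'T_tool_cam': [[0.0001, -0.2714, 0.9625, 0.0193], [1.0, 0.0015, 0.0003, 0.0004], [-0.0015, 0.9625, 0.2714, -0.0736], [0.0, 0.0, 0.0, 1.0]]}
```

View pics/scene0.png

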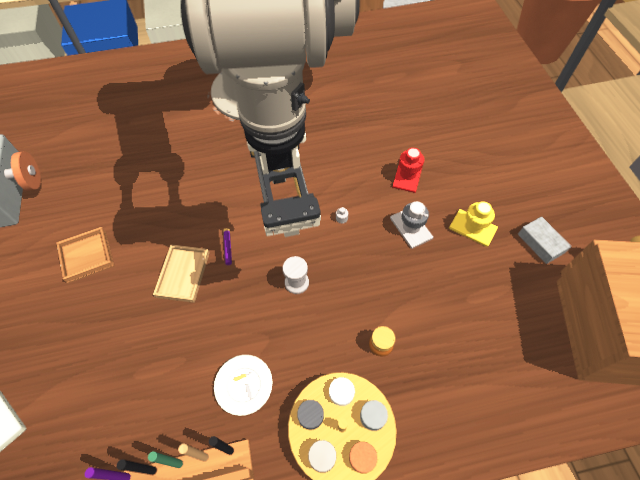

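View pics/side0.png

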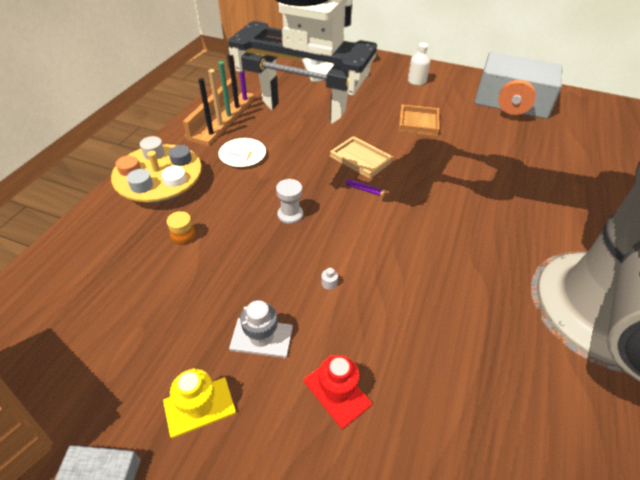

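View pics/wrist0.png

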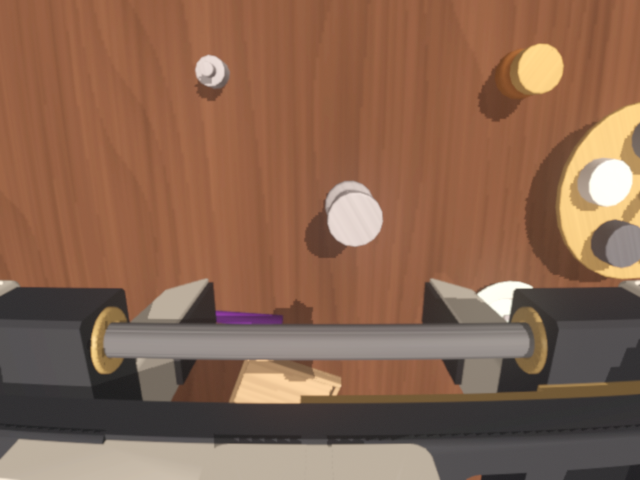

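Candidates for the loupe:
- Grey with oblong foot: scene (413,222), side (261,325). This matches the description.
- Red: scene (409,170).
- Yellow: scene (476,221).
- Smooth with round foot: scene (295,275).

Candidates for the cradle: pale tray at scene (182,273), and a smaller orange tray at (84,254). A purple pen lies beside the pale tray.

Next, close crops.

```bash
python3 - <<'E'
import cv2,numpy as np
s=cv2.imread("pics/scene0.png");d=cv2.imread("pics/side0.png")
f=lambda i,x,y,w,h:cv2.resize(i[y:y+h,x:x+w],(400,300),interpolation=cv2.INTER_CUBIC)
a=np.vstack([np.hstack([f(s,375,190,80,60),f(d,215,290,100,75)]),np.hstack([f(s,140,235,100,75),f(d,310,125,100,75)])])
cv2.imwrite("pics/crop0.png",a)
E
```

```text
(no output)
```

View pics/crop0.png

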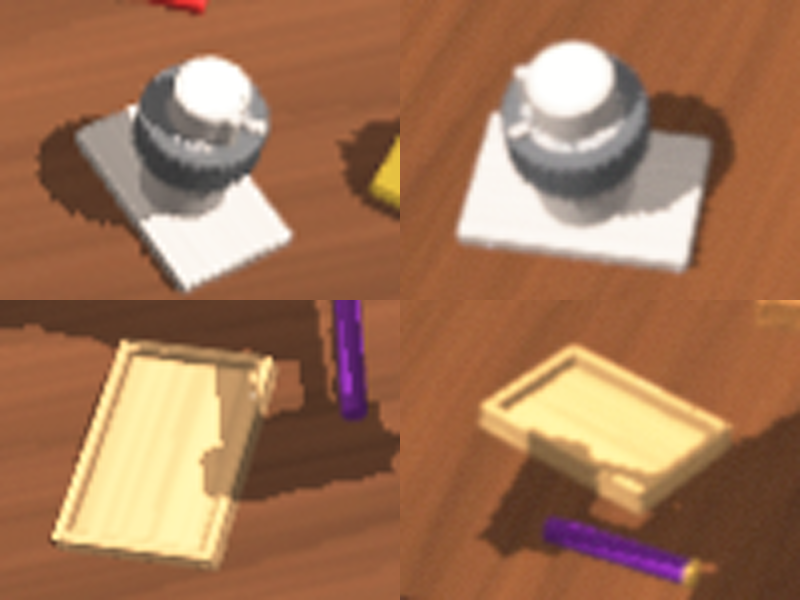

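```bash
cat > h.py <<'E'
import cv2,numpy as np
from scipy.optimize import least_squares
def proj(c,P):
    M=np.array(c["world_to_cam"]);r,_=cv2.Rodrigues(M[:3,:3])
    return cv2.projectPoints(np.asarray(P,float).reshape(-1,1,3),r,M[:3,3],np.array([[c["fx"],0,c["cx"]],[0,c["fy"],c["cy"]],[0,0,1]]),np.array(c["dist_coeffs"]))[0].reshape(-1,2)
def wristcam(c,s):
    from scipy.spatial.transform import Rotation as R
    T=np.eye(4);T[:3,:3]=R.from_euler('xyz',s["tool_rot"]).as_matrix();T[:3,3]=s["tool_pos"]
    c=dict(c);c["world_to_cam"]=np.linalg.inv(T@np.array(c["T_tool_cam"]));return c
def rect(p,L,W,z):
    x,y,a=p;k=np.array([[1,1],[-1,1],[-1,-1],[1,-1]])*[L/2,W/2]
    R=np.array([[np.cos(a),-np.sin(a)],[np.sin(a),np.cos(a)]])
    return np.c_[k@R.T+[x,y],np.full(4,z)]
def circ(x,y,r,z,n=40):
    t=np.linspace(0,2*np.pi,n);return np.c_[x+r*np.cos(t),y+r*np.sin(t),t*0+z]
def fit(obs,L,W,z):  # obs: [(cam,pts)], nearest corner matching
    best=None
    for x0 in np.linspace(.3,.8,6):
      for y0 in np.linspace(-.4,.4,9):
        for a in np.linspace(0,np.pi,7)[:-1]:
          def f(p):
            r=[]
            for c,pts in obs:
                q=proj(c,rect(p,L,W,z))
                for u in pts: d=q-u;r.append(d[np.argmin((d**2).sum(1))])
            return np.ravel(r)
          v=(f([x0,y0,a])**2).sum()
          if best is None or v<best[0]: best=(v,[x0,y0,a],f)
    s=least_squares(best[2],best[1],x_scale=[.01,.01,.1]);return s.x,s.fun
E
python3 - <<'E'
from h import *
from cell import cams
S=cams.read_camera("scene");D=cams.read_camera("side")
lo=[(S,[(391,216),(433,237.4),(412,246.5)]),(D,[(229.25,349),(286.75,355),(293,324.5),(238.75,318.75)])]
cr=[(S,[(170.5,245.5),(208.25,248.75),(194.5,300.5),(153.75,295)]),(D,[(353.75,136.75),(393,157.5),(370,172.5),(330.5,152)])]
pl,rl=fit(lo,.084,.052,.008);pc,rc=fit(cr,.110,.078,.014)
print(pl,rl.round(1));print(pc,rc.round(1))
for o,L,W,z in((lo,.084,.052,.008),(cr,.11,.078,.014)):
  for i in o: print(fit([i],L,W,z)[0])
out=[]
for c,crops in((S,[(375,190,80,60),(140,235,100,75)]),(D,[(215,290,100,75),(310,125,100,75)])):
  for x,y,w,h in crops:
    k=400/w;im=cv2.resize(c["color"][y:y+h,x:x+w,::-1],(400,300),interpolation=cv2.INTER_CUBIC)
    for P in(rect(pl,.084,.052,.008),rect(pl,.084,.052,0),circ(*pl[:2],.025,.06),circ(*pl[:2],.015,.078),rect(pc,.11,.078,.014),rect(pc,.1,.068,.014)):
      q=((proj(c,P)+.5-[x,y])*k).astype(int);cv2.polylines(im,[q],True,(0,0,255),1)
    out.append(im)
cv2.imwrite("pics/fit.png",np.vstack([np.hstack(out[::2]),np.hstack(out[1::2])]))
E
```

```text
[0.47234802 0.29602319 1.93684706] [ 11.2   1.7 -14.6  -2.    6.4 -11.1  13.9 -13.9  -8.4 -19.4 -14.6  11.1
   4.4  16.4]
[ 0.48492391 -0.21271827  2.78677976] [-0.1 -1.4 -0.2 -0.4 -1.3 -1.4 -0.6 -0.6 -1.8 -0.3 -0.9 -0.6 -0.2  1.5
 -1.4 -0.2]
[0.47367262 0.28495009 2.15926508]
[0.47169486 0.2987989  1.88033734]
[ 0.48723258 -0.21180389  2.79795256]
[ 0.48301128 -0.21416169  2.76491979]
```

View pics/fit.png

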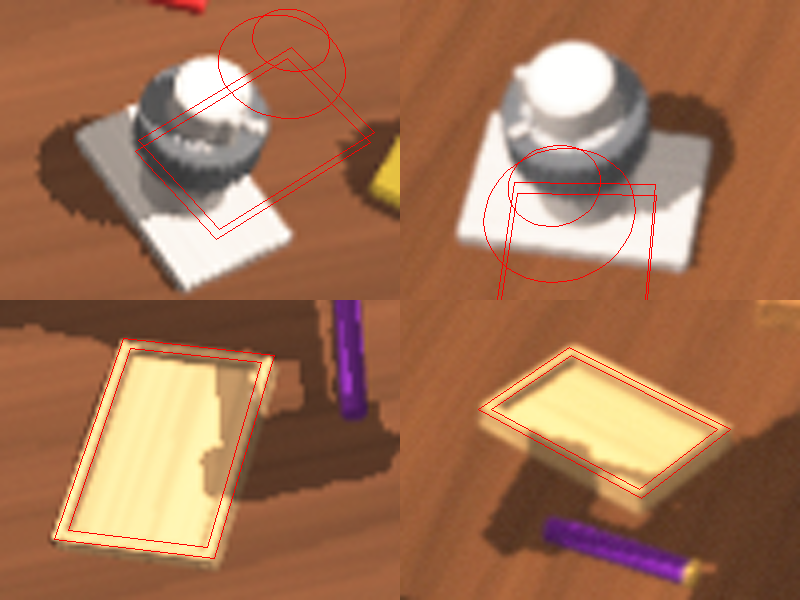

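The cradle fit lies on the rim in both views, with residuals of about 1 px. The loupe fit fell into a wrong minimum, so I'll refit it from better starts.

```bash
sed -i 's/linspace(.3,.8,6)/linspace(.3,.8,26)/;s/linspace(-.4,.4,9)/linspace(-.4,.4,41)/;s/np.pi,7)/np.pi,13)/' h.py
cat > f2.py <<'E'
from h import *
from cell import cams
S=cams.read_camera("scene");D=cams.read_camera("side")
lo=[(S,[(391,216),(433,237.4),(412,246.5)]),(D,[(229.25,349),(286.75,355),(293,324.5),(238.75,318.75)])]
pl,rl=fit(lo,.084,.052,.008)
pc=[0.4849,-0.2127,2.7868]
print(pl,rl.round(1))
out=[]
for c,crops in((S,[(375,190,80,60)]),(D,[(215,290,100,75)])):
  for x,y,w,h in crops:
    k=400/w;im=cv2.resize(c["color"][y:y+h,x:x+w,::-1],(400,300),interpolation=cv2.INTER_CUBIC)
    for P in(rect(pl,.084,.052,.008),circ(*pl[:2],.025,.06),circ(*pl[:2],.015,.078)):
      q=((proj(c,P)+.5-[x,y])*k).astype(int);cv2.polylines(im,[q],True,(0,0,255),1)
    a=pl[2]
    for s,col in((1,(0,255,0)),(-1,(255,0,0))):
      q=((proj(c,[[pl[0]+s*.015*np.cos(a),pl[1]+s*.015*np.sin(a),.06],[pl[0]+s*.015*np.cos(a),pl[1]+s*.015*np.sin(a),.078]])+.5-[x,y])*k).astype(int);cv2.polylines(im,[q],True,col,2)
    out.append(im)
cv2.imwrite("pics/fit2.png",np.hstack(out))
E
python3 f2.py
```

```text
[0.48572382 0.25827276 0.25170429] [-1.9 -0.6 -0.2 -1.3 -0.7 -0.1 -0.3 -0.  -0.4  0.9 -0.7  0.2 -1.  -0.3]
```

View pics/fit2.png

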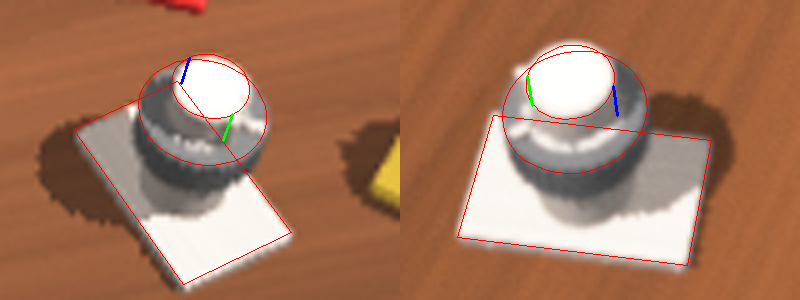

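```bash
python3 - <<'E'
from h import *
from cell import cams,readout
from scipy.spatial.transform import Rotation as R
s=readout.observe();M=R.from_euler('xyz',s["tool_rot"]).as_matrix();print(M.round(3),s["time"],s["tool_pos"])
S=cams.read_camera("scene")
W=np.array(S["world_to_cam"])
K=np.array([[S["fx"],0,S["cx"]],[0,S["fy"],S["cy"]],[0,0,1]])
def ray(c,u,z):
    v=cv2.undistortPoints(np.array([[u]],float),K,np.array(S["dist_coeffs"])).ravel();d=W[:3,:3].T@np.r_[v,1];o=-W[:3,:3].T@W[:3,3];return (o+d*(z-o[2])/d[2]).round(3)
for n,u,z in(("redtop",(413,154),.078),("redfootnear",(405,190),.0),("yeltop",(483,208),.078),("yel foot left",(452,226),0),("smooth top",(294,267),.078),("pen",(227,232),.008),("pen2",(227,264),.008),("white",(342,214),.02)): print(n,ray(S,u,z))
E
```

```text
[[-0.  1.  0.]
 [ 0.  0. -1.]
 [-1. -0. -0.]] 0.35 [5.24996974e-01 1.95453735e-05 4.04596055e-01]
redtop [0.358 0.295 0.078]
redfootnear [ 0.391  0.279 -0.   ]
yeltop [0.518 0.381 0.078]
yel foot left [0.502 0.344 0.   ]
smooth top [0.559 0.001 0.078]
pen [ 0.414 -0.116  0.008]
pen2 [ 0.488 -0.125  0.008]
white [0.433 0.125 0.02 ]
```

Loupe is at (0.486, 0.258), yaw 0.25. The cradle is at (0.485, -0.213), yaw -0.355. The red and yellow copies stand about 0.13 m from the loupe at bearings 164° and 76°, so I'll set the jaws at about 29° to stay clear of both.

```bash
python3 -m inch '-5 32 -8 0.0625 1;-5 32 -8 0.0625 1;-5 32 -8 0.0625 1;-5 32 -8 0.0625 1;-5 32 -8 0.0625 1;-5 32 -8 0.0625 1;-5 33 -8 0.0625 1;-4 33 -8 0.0625 1'; python3 -m inch '0 0 0 0 1;0 0 0 0 1'
cat > w.py <<'E'
import sys
from h import *
from cell import cams,readout
from scipy.spatial.transform import Rotation as R
def jaw(s):
    m=R.from_euler('xyz',s["tool_rot"]).as_matrix();return np.arctan2(m[1,1],m[0,1])
if __name__=="__main__":
    s=readout.observe();c=wristcam(cams.read_camera("wrist"),s)
    im=c["color"][:,:,::-1].copy();x,y,a=map(float,sys.argv[2:5]);b=float(sys.argv[5])
    cv2.imwrite(f"pics/{sys.argv[1]}raw.png",im)
    for P in(rect((x,y,a),.084,.052,.008+b),circ(x,y,.025,.06+b),circ(x,y,.015,.078+b)):
        cv2.polylines(im,[(proj(c,P)+.5).astype(int)],True,(0,0,255),1)
    cv2.imwrite(f"pics/{sys.argv[1]}.png",im);print(s["time"],s["tool_pos"],jaw(s),s["qpos"].round(2),s["contact_force"].round(1),s["opening"])
E
python3 w.py w1 .4857 .2583 .2517 0
```

```text
time: 1.07
tool_pos: [0.4854, 0.2596, 0.3404]
tool_rot: [1.301, 1.571, 0.233]
contact_force: [-0.1, 0.1, 0.5]
opening: 0.0916
time: 1.23
tool_pos: [0.4854, 0.2594, 0.3401]
tool_rot: [-1.593, 1.57, -2.661]
contact_force: [0.0, -0.9, -0.3]
opening: 0.092
1.2333 [0.48543522 0.25938414 0.34012721] 0.5028004688654742 [ 0.35  0.45  1.55 -0.    1.15 -0.15] [ 0.  -0.9 -0.3] 0.09203877366776662
```

View pics/w1.png

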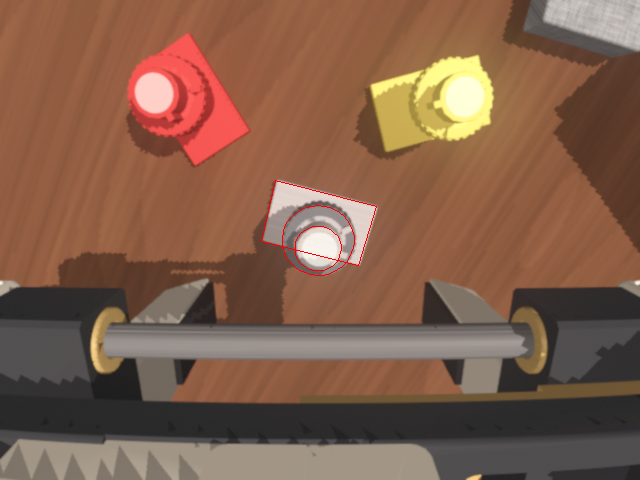

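The wrist view agrees with the fit to about 1 px: foot spans (263–377, 180–265), ring is centred near (318,242). I'll lower now.

```bash
python3 -m inch '0 -1 -25 0 1;0 0 -25 0 1;0 0 -25 0 1;0 0 -22 0 1;0 0 -18 0 1;0 0 -12 0 1;0 0 -4 0 1;0 0 0 0 1'; python3 - <<'E'
import cv2
i=cv2.imread("pics/w1raw.png")[195:285,260:380]
cv2.imwrite("pics/w1c.png",cv2.resize(i,(800,600),interpolation=cv2.INTER_CUBIC))
E
python3 w.py w2 .4857 .2583 .2517 0
```

```text
time: 1.95
tool_pos: [0.4863, 0.2558, 0.2093]
tool_rot: [-1.56, 1.57, -2.633]
contact_force: [0.1, -0.4, 0.0]
opening: 0.0914
1.95 [0.4863477  0.2557679  0.20928705] 0.4978674477190248 [ 0.34  0.61  1.68 -0.    0.84 -0.15] [ 0.1 -0.4  0. ] 0.09137397274535894
```

View pics/w1c.png

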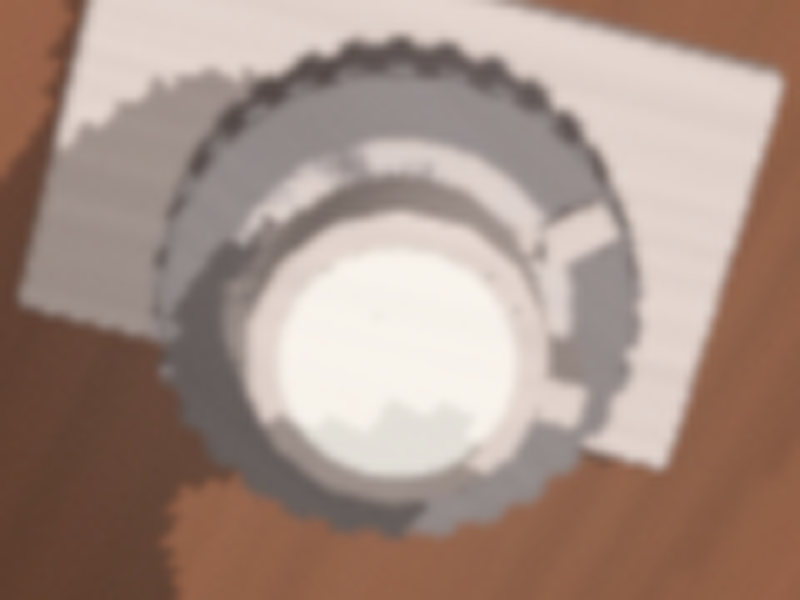

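View pics/w2.png

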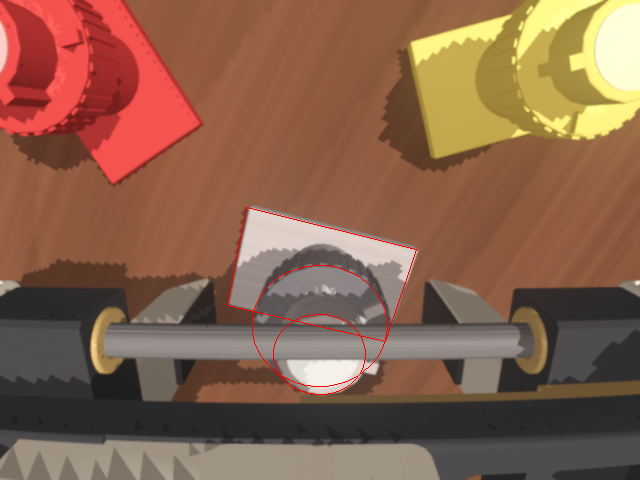

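```bash
python3 -m inch '0 0 0 0 1;0 0 0 0 1'; python3 - <<'E'
from h import *
from w import jaw
from cell import readout,cams
import cell
s=readout.observe();print(s["tool_pos"],jaw(s))
# ring-top centre & lug angle in w1
im=cv2.imread("pics/w1raw.png")
c=cams.read_camera("wrist")
s1=dict(tool_pos=np.array([0.48543522,0.25938414,0.34012721]));
from scipy.spatial.transform import Rotation as R
a=.5028;s1["tool_rot"]=R.from_matrix(np.array([[0,np.cos(a),np.sin(a)],[0,np.sin(a),-np.cos(a)],[-1,0,0]])).as_euler('xyz')
# check handedness
c=wristcam(c,s1);p=[.4857,.2583]
u=lambda x,y:(260+x/6.667,195+y/6.667)
lug=u(585,232);rib=u(566,385)
for n,t,r,z in(("lug",lug,.0215,.063),("rib",rib,.017,.078)):
    th=np.linspace(-np.pi,np.pi,721);q=proj(c,np.c_[p[0]+r*np.cos(th),p[1]+r*np.sin(th),th*0+z]);d=np.hypot(*(q-t).T);print(n,th[d.argmin()],d.min())
E
```

```text
time: 2.17
tool_pos: [0.4865, 0.2568, 0.2109]
tool_rot: [1.391, 1.569, 0.32]
contact_force: [-0.4, 0.3, -0.4]
opening: 0.0919
[0.48650514 0.25683746 0.21093402] 0.49940917106141836
lug 0.8988445647770797 1.3616847564938872
rib 0.34906585039886595 1.91219455470609<sys>:0: UserWarning: Gimbal lock detected. Setting third angle to zero since it is not possible to uniquely determine all angles.
```

```bash
python3 -m inch '0 1 -1 0 0.7;0 0 0 0 0.55;0 0 0 0 0.45;0 0 0 0 0.3;0 0 0 0 0.3;0 0 0 0 0.3;0 0 0 0 0.3' 30;python3 -m inch '0 0 0 0 0.3;0 0 0 0 0.3;0 0 0 0 0.3' 30; python3 w.py w3 .4857 .2583 .2517 0
```

```text
time: 2.8
tool_pos: [0.486, 0.2581, 0.2087]
tool_rot: [1.626, 1.571, 0.556]
contact_force: [3.5, 0.8, -0.8]
opening: 0.0499
time: 3.05
tool_pos: [0.486, 0.258, 0.2087]
tool_rot: [1.754, 1.571, 0.684]
contact_force: [-0.8, 1.0, -0.3]
opening: 0.0493
3.05 [0.48601411 0.25804282 0.20873104] 0.5000078172827789 [ 0.35  0.62  1.68  0.    0.84 -0.15] [-0.8  1.  -0.3] 0.04927665833906037
```

View pics/w3.png

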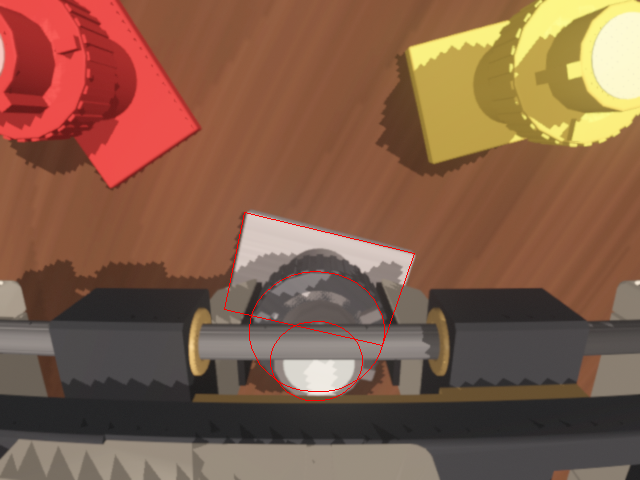

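The ring is gripped at 49 mm and the loupe has not moved. I'll lift it.

```bash
python3 -m inch '0 0 4 0 0.3;0 0 10 0 0.3;0 0 18 0 0.3;0 0 22 0 0.3;0 0 22 0 0.3;0 0 18 0 0.3;0 0 10 0 0.3;0 0 6 0 0.3'; python3 -m inch '0 0 0 0 0.3'; python3 w.py w4 .486 .258 .2517 .11
```

```text
time: 3.77
tool_pos: [0.486, 0.258, 0.3205]
tool_rot: [1.416, 1.569, 0.346]
contact_force: [-0.2, -0.5, -3.7]
opening: 0.0493
time: 3.85
tool_pos: [0.486, 0.258, 0.3198]
tool_rot: [1.416, 1.569, 0.345]
contact_force: [0.2, 0.2, -4.6]
opening: 0.0497
3.85 [0.48601767 0.25803147 0.31981018] 0.5000121059649892 [ 0.35  0.47  1.58 -0.    1.09 -0.15] [ 0.2  0.2 -4.6] 0.04967639367549351
```

View pics/w4.png

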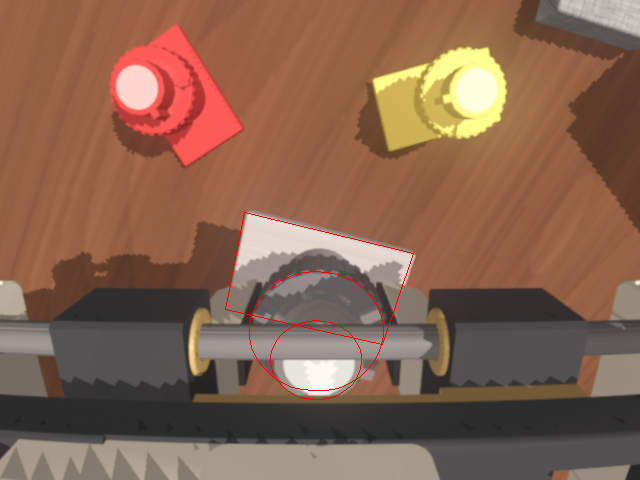

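```bash
python3 -m inch '0 -10 0 -0.02 0.3;0 -20 0 -0.04 0.3;0 -30 0 -0.04 0.3;0 -35 0 -0.04 0.3;0 -35 0 -0.04 0.3;0 -35 0 -0.04 0.3;0 -35 0 -0.04 0.3;0 -35 0 -0.04 0.3';python3 -m inch '0 -35 0 -0.04 0.3;0 -35 0 -0.04 0.3;0 -35 0 -0.04 0.3;0 -35 0 -0.04 0.3;0 -35 0 -0.04 0.3;-1 -30 0 -0.04 0.3;0 -20 0 -0.04 0.3;0 -11 0 -0.027 0.3';python3 -m inch '0 0 0 0 0.3;0 0 0 0 0.3;0 0 0 0 0.3'; python3 w.py w5 .485 -.213 -.355 .11; python3 - <<'E'
from h import *
from cell import cams
pc=[0.4849,-0.2127,2.7868]
for n in("scene","side"):
    c=cams.read_camera(n);im=c["color"][:,:,::-1].copy()
    cv2.imwrite(f"pics/{n}5.png",im)
E
```

```text
time: 4.57
tool_pos: [0.4851, 0.0209, 0.3176]
tool_rot: [-1.786, 1.568, 3.123]
contact_force: [0.5, 0.8, -3.7]
opening: 0.0493
time: 5.23
tool_pos: [0.4841, -0.2159, 0.3175]
tool_rot: [-1.657, 1.569, 2.942]
contact_force: [1.0, 0.3, -3.5]
opening: 0.0496
time: 5.48
tool_pos: [0.4847, -0.212, 0.3182]
tool_rot: [-2.255, 1.569, 2.352]
contact_force: [0.4, 0.7, -3.5]
opening: 0.0492
5.4833 [ 0.48474206 -0.21196366  0.31815378] -0.10598496313062547 [-0.56  0.44  1.64  0.    1.07 -0.45] [ 0.4  0.7 -3.5] 0.04920077897538572
```

View pics/w5.png

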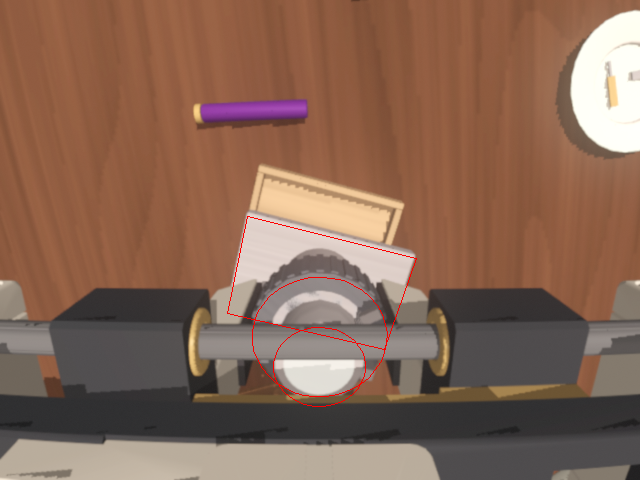

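View pics/side5.png

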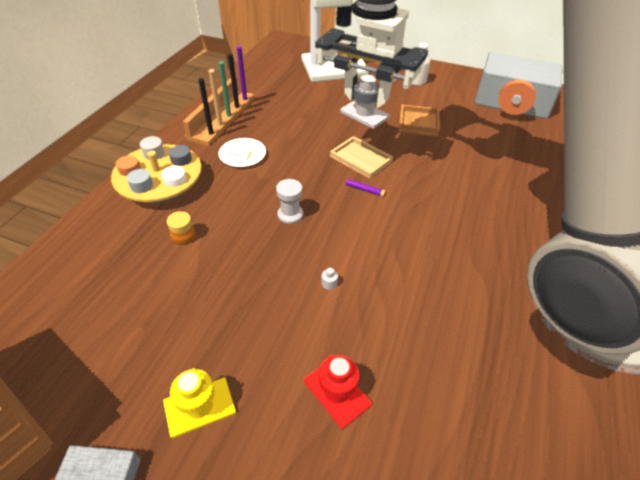

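The loupe is held upright over the cradle, and its edges look parallel to the cradle's. I'll check the cradle position against the wrist view, using the rim corners at about (261,165) and (404,203).

```bash
cat > cr.py <<'E'
from h import *
from w import jaw
from cell import readout,cams
import sys
s=readout.observe();c=wristcam(cams.read_camera("wrist"),s);im=c["color"][:,:,::-1].copy()
b=float(sys.argv[2])
for P in(rect((.4849,-.2127,-.3548),.11,.078,.014),rect((.4849,-.2127,-.3548),.1,.068,.014)): cv2.polylines(im,[(proj(c,P)+.5).astype(int)],True,(0,0,255),1)
cv2.polylines(im,[(proj(c,rect((.4849,-.2127,-.3548),.084,.052,.008+b))+.5).astype(int)],True,(0,255,0),1)
cv2.imwrite(f"pics/{sys.argv[1]}.png",cv2.resize(im[140:380,160:480],(800,600),interpolation=cv2.INTER_CUBIC));print(s["tool_pos"],jaw(s),s["time"])
E
python3 cr.py c1 .1092
```

```text
[ 0.48507704 -0.2118055   0.3186954 ] -0.10514885236238962 5.6333
```

View pics/c1.png

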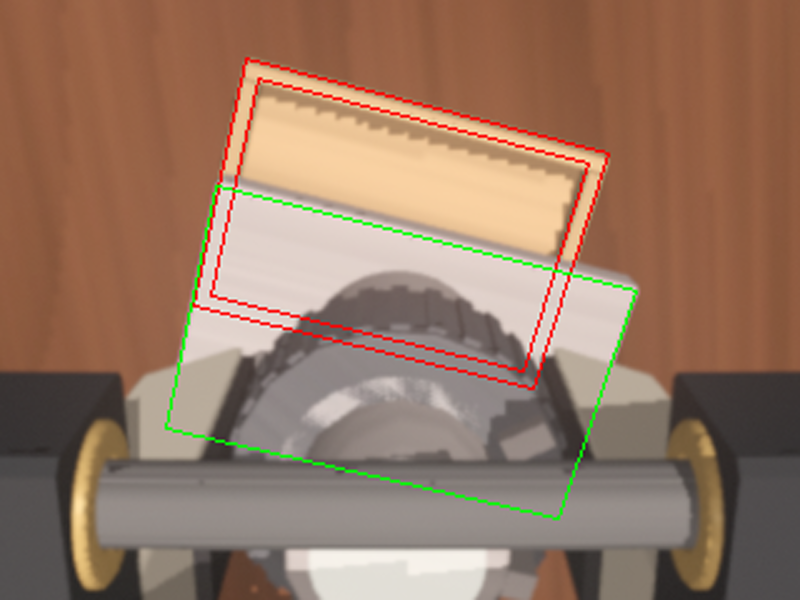

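The cradle overlay lies on the rim and the loupe is centred within about 1–2 mm. I'll lower it to just above the floor.

```bash
python3 -m inch '0 -1 -10 0 0.3;0 0 -20 0 0.3;0 0 -20 0 0.3;0 0 -18 0 0.3;0 0 -13 0 0.3;0 0 -9 0 0.3;0 0 -6 0 0.3;0 0 -4 0 0.3'; python3 -m inch '0 0 0 0 0.3;0 0 0 0 0.3;0 0 0 0 0.3'; python3 cr.py c2 .010
```

```text
time: 6.35
tool_pos: [0.485, -0.2138, 0.218]
tool_rot: [-2.058, 1.57, 2.547]
contact_force: [0.0, -0.1, -4.5]
opening: 0.0493
time: 6.6
tool_pos: [0.4853, -0.2141, 0.2194]
tool_rot: [1.155, 1.569, -0.523]
contact_force: [-0.1, -0.2, -4.6]
opening: 0.0491
[ 0.48527748 -0.21410607  0.21943929] -0.10695001937656601 6.6
```

View pics/c2.png

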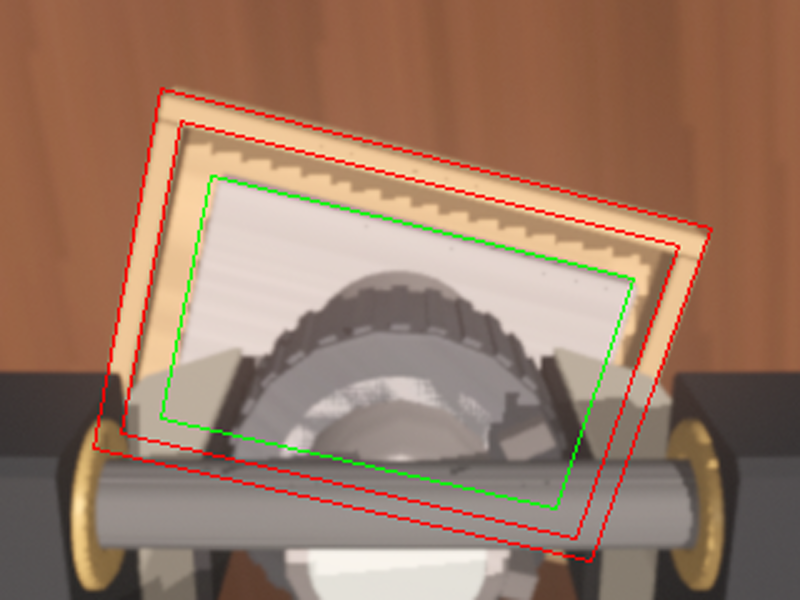

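It is well centred inside the fence. I'll set it down gently and watch the force.

```bash
python3 -m inch '0 0 -2 0 0.3;0 0 -2 0 0.3;0 0 -1 0 0.3;0 0 0 0 0.3;0 0 0 0 0.3'; python3 -m inch '0 0 -1 0 0.3;0 0 0 0 0.3;0 0 0 0 0.3'
```

```text
time: 7.07
tool_pos: [0.485, -0.214, 0.2136]
tool_rot: [-2.381, 1.571, 2.225]
contact_force: [0.2, -0.8, -4.3]
opening: 0.0494
time: 7.32
tool_pos: [0.485, -0.214, 0.2128]
tool_rot: [1.231, 1.571, -0.446]
contact_force: [0.9, 0.5, -3.7]
opening: 0.0495
```

```bash
python3 -m inch '0 0 -0.6 0 0.3;0 0 0 0 0.3;0 0 0 0 0.3'; python3 -m inch '0 0 -0.5 0 0.3;0 0 0 0 0.3;0 0 0 0 0.3'
```

```text
time: 7.57
tool_pos: [0.485, -0.214, 0.2127]
tool_rot: [1.115, 1.57, -0.562]
contact_force: [-2.2, 2.2, 3.8]
opening: 0.0493
time: 7.82
tool_pos: [0.485, -0.214, 0.2126]
tool_rot: [1.042, 1.57, -0.635]
contact_force: [-4.3, 1.8, 10.0]
opening: 0.0493
```

It is seated, with the floor carrying the load. I'll ease off 0.4 mm and start turning clockwise, watching the moment about z.

```bash
cat > t.py <<'E'
from w import *
s=readout.observe();print(s["time"],s["tool_pos"].round(4),"jaw",round(jaw(s),3),"F",s["contact_force"].round(1),"T",s["torque"].round(2),s["opening"])
E
python3 -m inch '0 0 0.4 0 0.3;0 0 0 0 0.3' 30;python3 t.py;for i in 1; do python3 -m inch '0 0 0 -0.05 0.3;0 0 0 -0.05 0.3;0 0 0 -0.05 0.3;0 0 0 -0.05 0.3;0 0 0 -0.05 0.3;0 0 0 -0.05 0.3;0 0 0 0 0.3;0 0 0 0 0.3';done; python3 t.py; python3 cr.py c3 .004
```

```text
time: 7.98
tool_pos: [0.485, -0.214, 0.2127]
tool_rot: [1.15, 1.57, -0.528]
contact_force: [-3.2, 1.4, 7.1]
opening: 0.0497
7.9833 [ 0.485  -0.214   0.2127] jaw -0.107 F [-3.2  1.4  7.1] T [0.18 0.52 0.03] 0.04971656876584737
time: 8.65
tool_pos: [0.4855, -0.2143, 0.2127]
tool_rot: [1.44, 1.568, -0.536]
contact_force: [-0.0, 0.0, 6.0]
opening: 0.0497
8.65 [ 0.4855 -0.2143  0.2127] jaw -0.406 F [-0.  0.  6.] T [ 0.03  0.19 -0.12] 0.049679264210442206
[ 0.48546842 -0.21430505  0.21265858] -0.4059479900582525 8.65
```

View pics/c3.png

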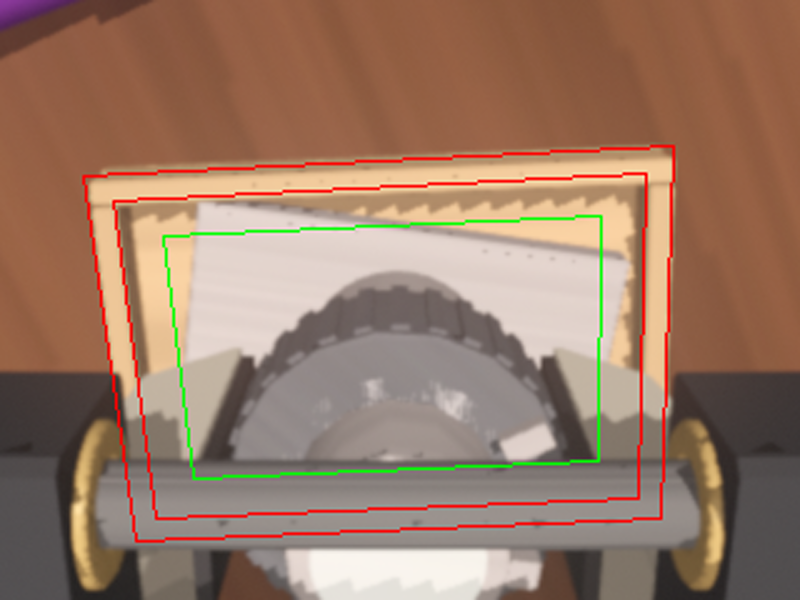

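The foot has turned along by about 0.2 rad and its far-left corner at (200,205) has reached the fence. I'll continue.

```bash
python3 -m inch '0 0 0 -0.05 0.3;0 0 0 -0.05 0.3;0 0 0 -0.05 0.3;0 0 0 -0.05 0.3;0 0 0 -0.05 0.3;0 0 0 -0.05 0.3;0 0 0 0 0.3'; python3 t.py; python3 -m inch '0 0 0 -0.05 0.3;0 0 0 -0.05 0.3;0 0 0 -0.05 0.3;0 0 0 0 0.3'; python3 t.py;  python3 cr.py c4 .004
```

```text
time: 9.28
tool_pos: [0.4855, -0.2143, 0.2127]
tool_rot: [1.709, 1.568, -0.57]
contact_force: [-0.3, -0.4, 5.4]
opening: 0.049
9.2833 [ 0.4855 -0.2143  0.2127] jaw -0.708 F [-0.3 -0.4  5.4] T [ 0.07  0.19 -0.08] 0.048987548272848395
time: 9.62
tool_pos: [0.4854, -0.2143, 0.2127]
tool_rot: [1.841, 1.568, -0.587]
contact_force: [-0.0, 0.4, 5.4]
opening: 0.0492
9.6167 [ 0.4854 -0.2143  0.2127] jaw -0.858 F [-0.   0.4  5.4] T [ 0.03  0.24 -0.09] 0.04921878446951771
[ 0.48544947 -0.21429292  0.21266624] -0.8580179522871206 9.6167
```

View pics/c4.png

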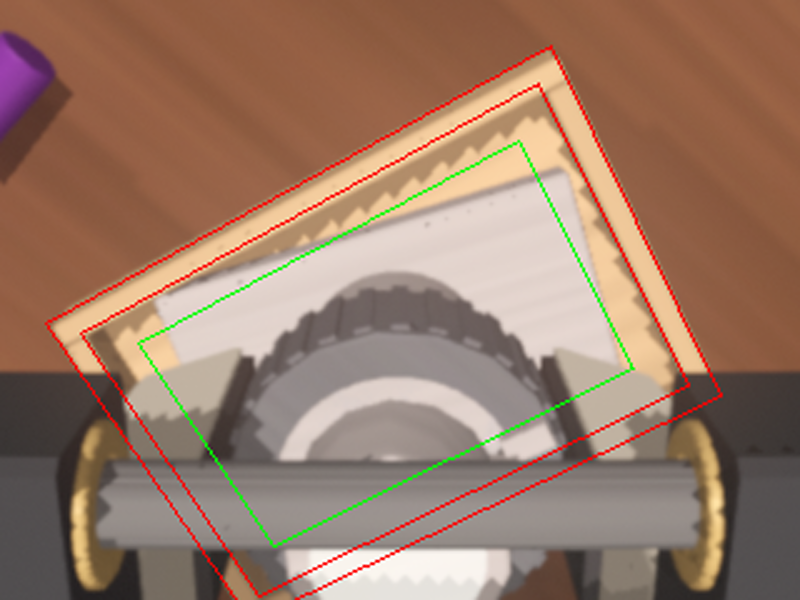

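```bash
for i in 1; do python3 -m inch '0 0 0 -0.05 0.3;0 0 0 -0.05 0.3;0 0 0 0 0.3'; python3 t.py; python3 -m inch '0 0 0 -0.05 0.3;0 0 0 -0.03 0.3;0 0 0 0 0.3'; python3 t.py; done; python3 cr.py c5 .004
```

```text
time: 9.92
tool_pos: [0.4854, -0.2143, 0.2127]
tool_rot: [1.947, 1.569, -0.582]
contact_force: [-0.6, -0.5, 5.5]
opening: 0.0493
9.9167 [ 0.4854 -0.2143  0.2127] jaw -0.958 F [-0.6 -0.5  5.5] T [-0.03  0.14 -0.07] 0.04928176810383066
time: 10.17
tool_pos: [0.4852, -0.2145, 0.2127]
tool_rot: [1.518, 1.569, -1.089]
contact_force: [-1.7, -2.1, 6.2]
opening: 0.0494
10.1667 [ 0.4852 -0.2145  0.2127] jaw -1.036 F [-1.7 -2.1  6.2] T [-0.33  0.56  0.17] 0.04944347749651047
[ 0.4851595  -0.21448831  0.21267404] -1.0360906350059471 10.1667
```

View pics/c5.png

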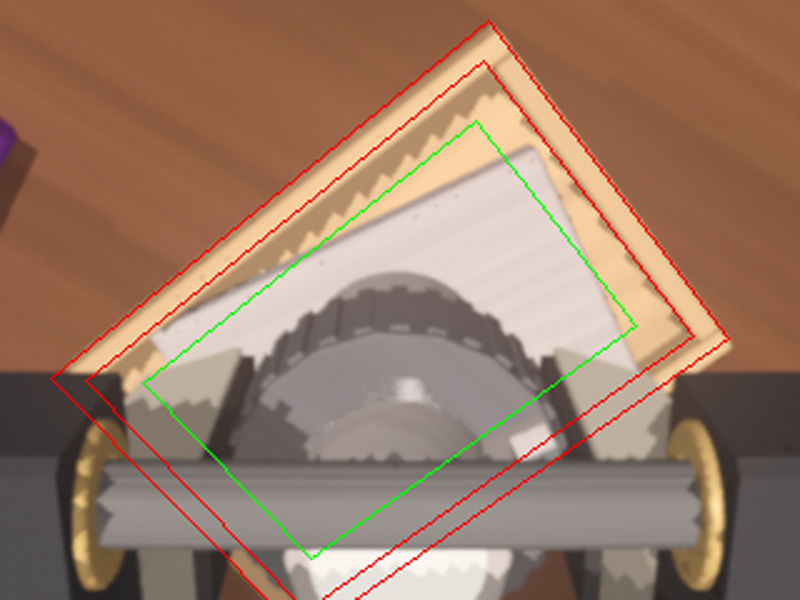

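The moment about z jumped by 0.24 N m, which fits the hard stop. I'll turn a little further to be sure it is tight.

```bash
python3 -m inch '0 0 0 -0.04 0.3;0 0 0 0 0.3;0 0 0 0 0.3'; python3 t.py; python3 -m inch '0 0 0 -0.04 0.3;0 0 0 0 0.3;0 0 0 0 0.3'; python3 t.py; python3 cr.py c6 .004;python3 - <<'E'
from h import *
from cell import cams
o=[]
for n,(x,y,w,h) in(("scene",(130,200,120,90)),("side",(320,90,80,60))):
    c=cams.read_camera(n);o.append(cv2.resize(c["color"][y:y+h,x:x+w,::-1],(400,300),interpolation=cv2.INTER_CUBIC))
cv2.imwrite("pics/v6.png",np.hstack(o))
E
```

```text
time: 10.47
tool_pos: [0.4852, -0.2145, 0.2126]
tool_rot: [1.467, 1.569, -1.178]
contact_force: [-2.9, -1.5, 6.4]
opening: 0.0491
10.4667 [ 0.4852 -0.2145  0.2126] jaw -1.074 F [-2.9 -1.5  6.4] T [-0.23  0.42  0.66] 0.04912390985032447
time: 10.72
tool_pos: [0.4854, -0.2143, 0.2126]
tool_rot: [1.832, 1.568, -0.852]
contact_force: [-0.8, -1.3, 5.5]
opening: 0.0496
10.7167 [ 0.4854 -0.2143  0.2126] jaw -1.114 F [-0.8 -1.3  5.5] T [-0.17  0.18  0.67] 0.04955020888803561
[ 0.485417   -0.21434321  0.21259419] -1.1136499252173233 10.7167
```

View pics/c6.png

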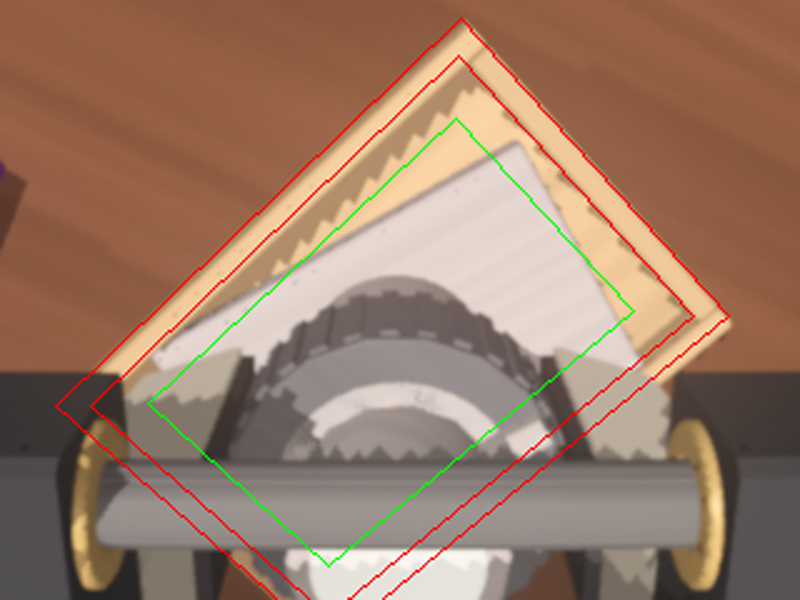

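View pics/v6.png

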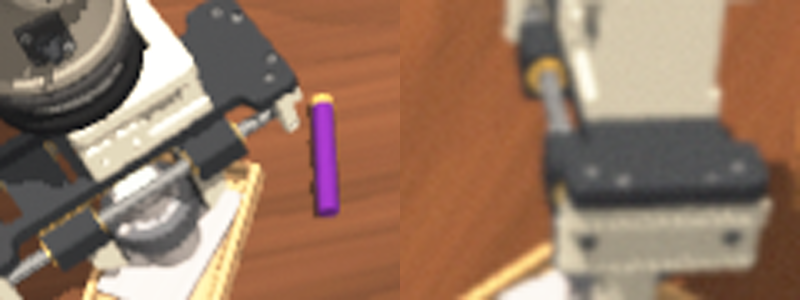

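The moment has levelled off at 0.67 N m while the jaws moved another 0.04 rad, so the fingers are slipping at the stop. I'll open, rise and look.

```bash
python3 -m inch '0 0 0 0 0.6;0 0 0 0 0.7;0 0 0 0 0.9;0 0 0 0 1;0 0 0 0 1;0 0 0 0 1'; python3 t.py; python3 -m inch '0 0 10 0 1;0 0 20 0 1;0 0 30 0 1;0 0 30 0 1;0 0 30 0 1;0 0 30 0 1;0 0 20 0 1;0 0 0 0 1'; python3 -m inch '-10 0 0 0 1;-20 0 0 0 1;-20 0 0 0 1;-20 0 0 0 1;-10 0 0 0 1;0 0 0 0 1;0 0 0 0 1'; python3 w.py w7 .485 -.214 -.355 .004
```

```text
time: 11.37
tool_pos: [0.485, -0.2139, 0.2119]
tool_rot: [-0.989, 1.571, 2.606]
contact_force: [-0.3, -0.3, -0.5]
opening: 0.0838
11.3667 [ 0.485  -0.2139  0.2119] jaw -1.117 F [-0.3 -0.3 -0.5] T [-0.    0.11 -0.03] 0.08377978719079592
time: 12.03
tool_pos: [0.4855, -0.2142, 0.3876]
tool_rot: [2.127, 1.561, -0.561]
contact_force: [-0.1, -0.7, -0.6]
opening: 0.0922
time: 12.62
tool_pos: [0.4048, -0.2141, 0.3818]
tool_rot: [-1.942, 1.571, 1.652]
contact_force: [0.0, 0.5, 0.8]
opening: 0.0919
12.6167 [ 0.40480984 -0.21406687  0.381787  ] -1.117976562609805 [-0.65  0.24  1.73  0.    1.17  0.46] [0.  0.5 0.8] 0.09190355942659656
```

View pics/w7.png

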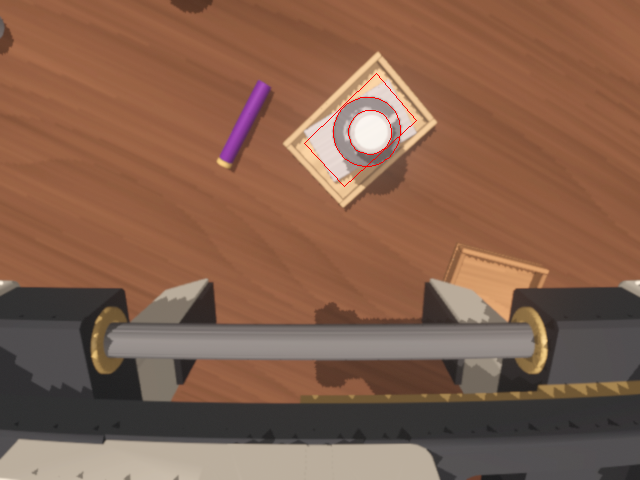

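```bash
python3 - <<'E'
from h import *
from cell import cams
o=[]
im=cv2.imread("pics/w7raw.png");o.append(cv2.resize(im[90:170,320:426],(400,300),interpolation=cv2.INTER_CUBIC))
for n,(x,y,w,h) in(("scene",(140,220,100,75)),("side",(330,115,80,60))):
    c=cams.read_camera(n);o.append(cv2.resize(c["color"][y:y+h,x:x+w,::-1],(400,300),interpolation=cv2.INTER_CUBIC))
cv2.imwrite("pics/v7.png",np.vstack([np.hstack(o[:2]),np.hstack([o[2],o[2]*0])]))
E
```

View pics/v7.png

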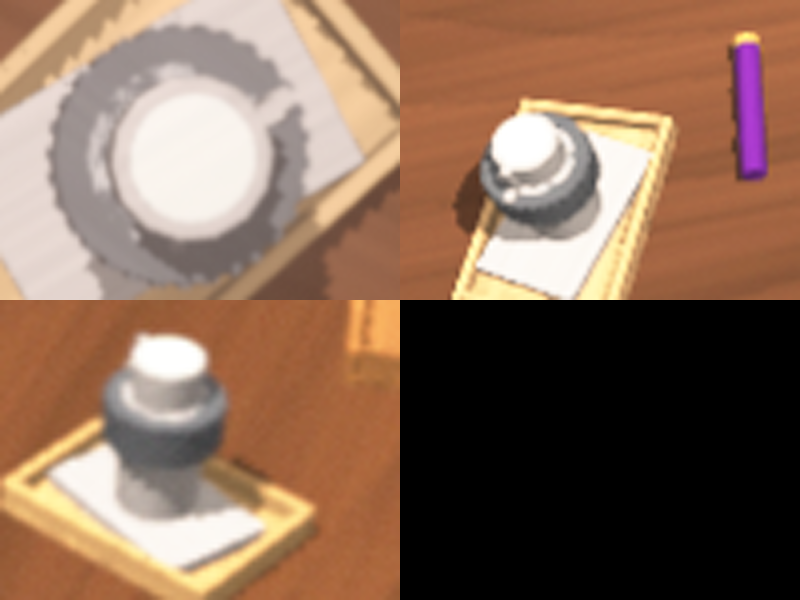

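The lug and rib form one radial bar at (285,100) in the wrist crop, and the foot lies flat inside the fence. The robot is clear, so I'm handing in.

```bash
python3 -c "
from cell import workorder;print(workorder.hand_in())"
```

```text
the job is handed in; nothing more can be done
None
```

The grey loupe with the oblong foot is standing flat in the pale cradle with its ring turned tight, and I handed the job in at about 12.7 s of robot time.

- **Pick and place:** I gripped it by the ring and lifted it. I carried it upright with the ring still loose and lowered it until the floor took the load (about 10 N upward on the tool).
- **Turning:** I turned the tool 1.01 rad clockwise in total. The foot turned along about 0.2 rad until the fence stopped it. The moment about z then jumped and levelled off at 0.67 N m, so the fingers were slipping at the hard stop, roughly 0.1 rad past tight.
- **Last checks:** After opening and backing away, the wrist view shows the lug in line with the rib. The wrist, scene and side views show the foot inside the fence. The highest force I read was about 11 N at the wrist, and I saw nothing else disturbed.
- **Limits of the checks:** The foot rests about 0.2 rad skewed against the fence, as expected. The starting lug angle I estimated from the picture (about 0.55–0.65 rad before tight) was rough. It does not exactly match the turn I measured (0.73 rad to the first moment jump, or 0.81 rad in all, both less the foot's 0.2), so I relied on the moment and the final view.

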